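Tip the casting tray and scrape the offcuts into the cup

TASK

Clear the casting tray on the model bench: lift its black end post until the tray is tipped up as far as it goes and leave it tipped, then take the wide-bladed scraper from its wooden rest and sweep both brass offcuts down the tray floor and over the lip into the cup standing below. Do not push the offcuts with the fingers or the arm, leave the cup standing where it is, and hang the scraper back in its rest as you found it.

Things in the scene. Friction and masses are not known exactly. Their poses are not given: they have to be found in the camera images.
- tray (a joint): Tilt of the bare aluminium tray on its plywood stand, rad: 0 = level (start), 0.30 = tipped up fully against its stop. It turns about the lip line (x axis of tray_lip). Stiff (1.5 N m; about 10 N up at the post), it stays where left, but hard pressing would lower it. Offcuts stay put on the tilted floor until pushed.
- tray_lip (a point): Middle of the tray's open lip, on the floor's top face and the hinge axis, 80 mm above the bench. Turns with the tray: +y runs up the floor, z is its normal. Floor 100 mm wide (x) between walls 4 mm thick, 15 mm high, ends at a wall at y = 156 mm; no wall at the lip. The stand's cheeks reach x = +-70 mm, 12 mm above the lip, y -2 to 34 mm.
- tray_post (a point): Grip point on the black upright post beyond the tray's end wall, 16 (x) by 24 (y) by 50 mm tall: 30 mm above the post's foot, 20 mm below its top, at x = 0, y = 200, z = 30 mm in the frame of tray_lip; same axes. Stands on a narrow ear, 28 mm clear of the end wall. Pinch it from above across x and lift along the arc about the hinge.
- scraper_grip (a point): Centre of the scraper's black grip, 30 (x) by 24 (y) by 50 mm (z up). Below it a flange 34 by 44 by 14 mm rests on two rails 72 mm high, 24 mm apart in y; below that a steel blade 70 (x) by 4 (y) mm, its edge 94 mm below this point. Lift straight up 60 mm to clear; sweep along y. 0.12 kg. The other rest holds a round brush with a round grip.
- offcut1_mid (a point): Centre of an L-shaped brass offcut 22 by 19 by 10 mm lying on the tray floor, 5 mm above the floor.
- offcut2_mid (a point): Centre of a cross-shaped brass offcut 22 by 18 by 10 mm lying on the tray floor farther up, 5 mm above the floor.
- cup: Loose white plastic cup, open at the top, 94 mm across the rim, 62 mm high, 3 mm wall, standing on the bench under the tray's lip (its axis about 28 mm out from the lip). Origin: centre of its underside.

How it is judged (in metres and radians):
On the way, in this order (a step that is already met when the one before it is completed fails the run):
1. the tray is tipped up (at least 0.24 of its 0.30 rad) with both offcuts still on it (value of joint tray above 0.24 rad and y of each of offcut1_mid, offcut2_mid in the frame of tray_lip above 0 m), for 0.2 s.
2. the scraper pushes an offcut ((contact force between scraper and offcut1 above 0.05 N or contact force between scraper and offcut2 above 0.05 N)).
3. both offcuts are in the cup (horizontal distance between each of offcut1_mid, offcut2_mid and cup below 0.045 m and z of offcut1_mid in the frame of cup between 0 and 0.055 m and z of offcut2_mid in the frame of cup between 0 and 0.055 m), for 0.2 s.
At the end, for the whole second after the job is handed in: Both offcuts lie at rest inside the cup; the cup stands upright (10 degrees) within 25 mm of its start; the tray is still tipped up (above 0.22 rad); the scraper hangs upright (10 degrees), at rest, within 20 mm of its start place in its rest (all of step 3 and linear speed of each of offcut1, offcut2, scraper below 0.05 m/s and distance of cup from where it was at the start of the episode below 0.025 m and angle between each of cup, scraper_grip's own z axis and vertical below 0.17 rad and value of joint tray above 0.22 rad and distance of scraper_grip from where it was at the start of the episode below 0.02 m); the robot touches nothing.
It fails at once if the fingers or the arm push an offcut (contact force between any of the fingers, the arm and offcut1 above 0.5 N or contact force between any of the fingers, the arm and offcut2 above 0.5 N).
It also fails if it takes over 67 s, if anything falls off the work surface, if the arm or the gripper's body presses on something with over 40 N, if the wrist force passes 120 N, or if a joint passes its speed limit or range.

ROBOT

A 6-joint arm with a two-finger parallel gripper is mounted at the origin on the work surface. World frame = base frame: x ahead of the robot, y to its left, z up, the work surface at z = 0. Lengths are in mm, angles in degrees, forces in N, time in s.
With the tool pointing down it reaches from about 325 to 850 mm from the base axis. Payload 15.5 kg.
Tool frame: the origin (TCP) lies midway between the tips of the shut fingers; the grasp point (between the pads) lies 19 mm behind it (arm.grasp_offset is the distance from the TCP to the grasp point, in mm); z points along the fingers, y is the direction in which the jaws open and shut (so a half turn about z gives the same grasp; the last joint's range is limited). The gripper opens to 91 mm and grips with 3 to 60 N. Pads are 32 mm wide; open, the fingers measure 118 mm over their backs; the gripper's body (76 mm by 178 mm) begins 60 mm behind the grasp point.
Start: joints at [63.799, 28.281, 77.091, -0, 74.628, -5.472], TCP at [221.219, 584.541, 213.915] pointing down, gripper open.
Joint ranges: [-166.48, 166.48], [-47.26, 123.95], [12.59, 153.08], [-70.14, 250.14], [6.76, 159.57], [-176.63, 176.63]. Speed limits (degrees/s): [108.29, 108.29, 147.25, 172.46, 172.46, 172.46].

INTERFACE

Orientations are given as [roll, pitch, yaw] about the fixed x, y, z axes, in that order (R = Rz(yaw) Ry(pitch) Rx(roll)).
In Python, from workcell import arm gives the robot as it stands. The module is installed in compiled form; this text tells all that it offers.
- The arm moves only by the tool send_rows, never from a script. Its argument "commands" is a list of rows, each a list of 7 numbers: the turn, a rotation vector about the world's x, y, z in degrees, then the shift along the world's x, y, z in mm, then the closure, from -1 (fully open) to 1 (shut). A call has 1 to 12 rows; each row shifts and turns the commanded pose from where the row before left it; what a row does not reach is not made up. A row lasts 1/12 s, in which the tool goes at most 41.7 mm and 7.16 degrees, less where a joint would pass 70% of its speed; a pose out of reach is approached as far as the arm can. A call is refused whole if a number of a shift passes 41.7 or a number of a turn 7.16, either way. A call with a gripper value outside its range is refused whole. The fingers move at their own pace and stop on an object; "newtons" is the grip in N (left out, the last holds). Time passes only in rows, so rows that do not move let the fingers close. It gives the time, the measured TCP pose, the force and the opening at its end, in the units of the state.
- arm.sense(): the state, without advancing time (a new reading comes with each control period).
- arm.get_image(name): name is "scene" or "top" or "wrist"; returns a dict with "pixels" (480x640x3 uint8, red, green, blue), "vertical_fov" (degrees; the focal length in pixels is half the picture's height over the tangent of half this angle, whatever the lens; pixels are square), "cx", "cy" (the principal point, pixels), "k1" (the pictures are not rectified: a ray, as slopes to the right and down, at radius r is drawn at 1 + k1 r^2 times it, then the intrinsics apply), "rvec" (rotation vector, rad) and "tvec" (3), from world to camera coordinates, as OpenCV has them. Camera axes: x right, y down, z forward; pixel columns grow to the right and rows downward; lengths in mm; the calibration is good to about 2 mm. A picture is of the moment at which its call begins. There is no depth.
- arm.hand_in(): hands the job in, once; it reports no verdict.
The state is a dict: "t": time; "joints": joint angles; "dq": joint speeds; "tau": joint torques, N m; "tool_pos": TCP position; "tcp_rot": TCP orientation; "wrist_force": force on the tool from outside, world axes, zero at the start; "wrist_torque": the same for the moment, N m; "gripper_width": finger opening in mm.
Only numpy, scipy, OpenCV 4.12 (cv2) and the standard library are available. Lean on these libraries where they do the work, as an engineer would, in place of code of your own. Each camera call takes 0.05 s, during which the arm holds its last target. There are 200 camera calls.

## Working session

There is one attempt and no reset: what is moved stays moved. The work goes in short steps, Python scripts to look and compute and a tool call to move; the robot and the scene stay as the last step left them, time stands still between calls to the robot, and variables do not carry over. Pictures are saved under pics/ and viewed, about 8 in all and at most 12, crops included, and the job is handed in when it is done.

Besides the shell and the picture viewer there is one more tool, called after "Call:" by a JSON object that holds its "name" and its "arguments". send_rows: Moves the arm, as the interface text tells. Its arguments: {"type":"object","properties":{"commands":{"type":"array"},"newtons":{"type":"number"}},"required":["commands"]}

```bash
mkdir -p pics; cat > h.py <<'E'
import numpy as np, cv2
from workcell import arm
def K(im):
    f=240/np.tan(np.radians(im["vertical_fov"]/2)); return np.array([[f,0,im["cx"]],[0,f,im["cy"]],[0,0,1.]]), np.array([im["k1"],0,0,0.])
def ray(im,uv):
    k,d=K(im); p=cv2.undistortPoints(np.array([[uv]],float),k,d)[0,0]
    R=cv2.Rodrigues(np.array(im["rvec"],float))[0]; t=np.array(im["tvec"],float).ravel()
    return -R.T@t, R.T@np.array([p[0],p[1],1.])
def onz(im,uv,z):
    o,d=ray(im,uv); return o+d*(z-o[2])/d[2]
def proj(im,P):
    k,d=K(im); return cv2.projectPoints(np.array(P,float).reshape(-1,1,3),np.array(im["rvec"],float),np.array(im["tvec"],float),k,d)[0].reshape(-1,2)
def save(im,n,crop=None,s=1):
    p=im["pixels"][:,:,::-1]
    if crop: a,b,c,e=crop; p=p[b:e,a:c]
    cv2.imwrite(f"pics/{n}.png",cv2.resize(p,None,fx=s,fy=s,interpolation=cv2.INTER_CUBIC))
E
python3 - <<'E'
from h import *
import pickle
print(arm.sense())
for n in ("scene","top","wrist"):
    im=arm.get_image(n); save(im,n+"0"); pickle.dump(im,open(n+"0.pkl","wb"))
    print(n,ray(im,(320,240)),im["vertical_fov"],im["k1"])
E
```

```text
{'t': 0.0, 'joints': array([ 6.37992505e+01,  2.83170860e+01,  7.71293378e+01,  1.71501815e-03,
        7.46269248e+01, -5.47245655e+00]), 'dq': array([ 0.02302996,  0.05483221, -0.1770523 ,  0.01147276,  0.04981624,
       -0.07288916]), 'tau': array([-2.52397724e-03, -8.78841233e+01, -3.81860411e+01,  7.05509260e-02,
        5.33253851e-02, -6.30202612e-05]), 'tool_pos': array([221.03053568, 584.19054052, 213.30131937]), 'tcp_rot': array([-1.79927143e+02, -8.64059181e-03,  1.59271246e+02]), 'wrist_force': array([-0.2778594 ,  0.01059002,  0.19329227]), 'wrist_torque': array([-0.03783535, -0.04272955, -0.03698105]), 'gripper_width': 91.45526762536895}
scene (array([ 911.16779676, -491.34331206,  563.56355126]), array([-0.4409582 ,  0.67792279, -0.58820178])) 53.741169399269374 -0.06142345519277611
top (array([506.92769483,  32.61887308, 978.76182073]), array([ 0.07497233, -0.01754169, -0.99706596])) 44.21750561389665 0.060921099040291735
wrist (array([158.78964331, 608.27230575, 383.98647089]), array([ 0.23644034, -0.07910047, -0.9685203 ])) 67.42167431597531 -0.031674615004533654
```

View pics/top0.png

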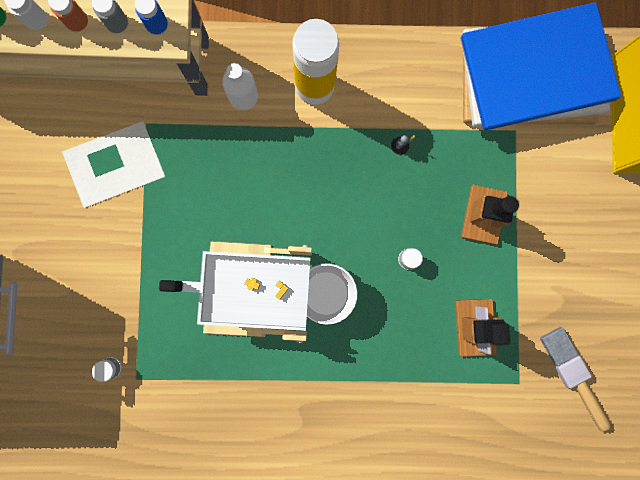

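View pics/scene0.png

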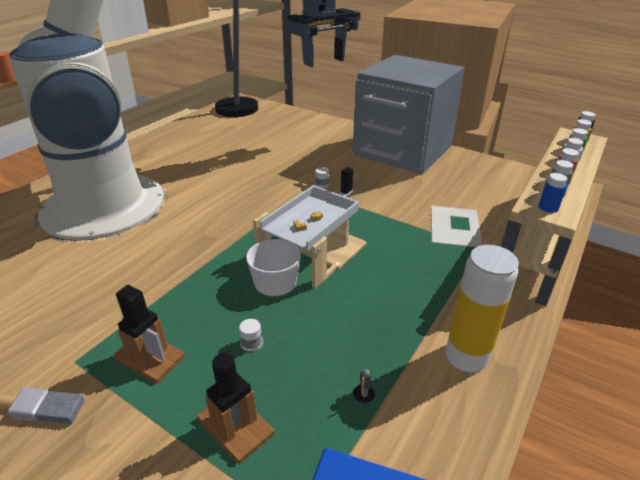

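```bash
python3 - <<'E'
from h import *
import pickle
t=pickle.load(open("top0.pkl","rb")); s=pickle.load(open("scene0.pkl","rb"))
for uv in [(140,127),(516,130),(518,383),(309,294),(202,290),(170,286)]: print(uv,onz(t,uv,0).round(0),onz(t,uv,80).round(1))
a=lambda im,c:cv2.resize(im["pixels"][c[1]:c[3],c[0]:c[2],::-1],None,fx=3,fy=3,interpolation=cv2.INTER_CUBIC)
C=np.zeros((600,660,3),np.uint8)
x=a(t,(150,235,370,355));C[:360]=x
C[360:600,:270]=a(t,(445,285,535,365)); C[360:600,270:600]=a(s,(90,280,200,360))
cv2.imwrite("pics/c1.png",C)
E
```

```text
(140, 127) [764. 318.   0.] [743.3 294.4  80. ]
(516, 130) [ 772. -312.    0.] [ 750.1 -284.1   80. ]
(518, 383) [ 353. -310.    0.] [ 365.5 -281.6   80. ]
(309, 294) [491.  32.   0.] [492.3  32.3  80. ]
(202, 290) [495. 208.   0.] [496.3 193.2  80. ]
(170, 286) [501. 260.   0.] [501.7 241.   80. ]
```

View pics/c1.png

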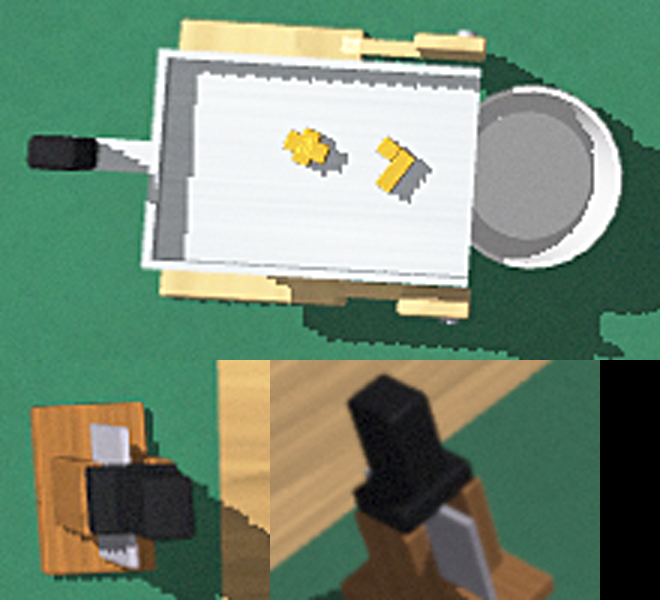

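```bash
cat > tr.py <<'E'
from h import *
import pickle
t=pickle.load(open("top0.pkl","rb")); s=pickle.load(open("scene0.pkl","rb"))
T=lambda u,v,z:onz(t,(150+(u-1)/3,235+(v-1)/3),z)
A,B,C,D=[T(*p,95) for p in [(162,50),(143,266),(468,285),(480,70)]]
E
python3 - <<'E'
from tr import *
print(A,B,C,D,"\nlen",[np.linalg.norm(x) for x in (A-B,C-D,A-D,B-C)])
lip=(C+D)/2; up=((A+B)-(C+D)); up/=np.linalg.norm(up); print("lip",lip,"up",up,"yaw of up",np.degrees(np.arctan2(up[1],up[0])), "xdir", np.degrees(np.arctan2(*(D-C)[1::-1])))
post=(T(30,136,129)+T(96,152,129))/2  # top face guess
for uv in [(30,136),(96,136),(98,170),(28,168)]: print("post",T(*uv,130),T(*uv,80))
X=np.array([up[1],-up[0],0])
for n,uv in (("o1",(394,165)),("o2",(307,147))):
    p=T(*uv,90); print(n,p,"in lip x,y",(p-lip)@X,(p-lip)@up)
Q=lambda u,v,z:onz(t,(445+(u-1)/3,285+(v-361)/3),z)
g=[Q(*p,136) for p in [(148,467),(188,465),(192,538),(152,538)]]; print("grip",np.round(g,1),np.mean(g,0))
b=[Q(*p,14) for p in [(32,405),(40,573),(155,573),(145,403)]]; print("base",np.round(b,1),np.mean(b,0))
# top-flange front edge in scene check
c=np.mean(g,0); print(proj(s,[[c[0],c[1],136],[c[0],c[1],111]]), "crop",[(270+3*(u-90),360+3*(v-280)) for u,v in proj(s,[[c[0],c[1],136]])])
# cup
rim=[T(*p,62) for p in [(530,87),(622,178),(530,268)]]; print("cup",np.round(rim,1),(rim[0]+rim[2])/2)
# post in scene: top
print(proj(s,[[*(lip+up*200)[:2],130],[*(lip+up*200)[:2],80]]))
E
```

```text
[553.73323003 189.9342089   95.        ] [447.65129412 195.6905406   95.        ] [440.11948402  36.32909007  95.        ] [546.13901138  32.13521563  95.        ] 
len [np.float64(106.23799923240827), np.float64(106.1024446616419), np.float64(157.9816268863732), np.float64(159.53933708651206)]
lip [493.1292477   34.23215285  95.        ] up [0.04763789 0.99886467 0.        ] yaw of up 87.26951629574589 xdir -2.2653004874932434
post [510.2994811  244.18255213 130.        ] [510.4981108  256.64562916  80.        ]
post [510.67402996 213.36392156 130.        ] [510.89472409 224.01149336  80.        ]
post [494.67773016 211.85106431 130.        ] [493.95609281 222.40951468  80.        ]
post [495.25140011 244.51892257 130.        ] [494.56355728 257.00181496  80.        ]
o1 [498.38047961  74.2093285   90.        ] in lip x,y 3.340841559702249 40.181946037912425
o2 [506.73145634 117.63298833  90.        ] in lip x,y 9.613725462540874 83.95412866813001
grip [[ 460.3 -230.   136. ]
 [ 461.6 -248.8  136. ]
 [ 427.7 -250.1  136. ]
 [ 427.4 -231.4  136. ]] [ 444.24082638 -240.09349936  136.        ]
base [[ 485.7 -205.8   14. ]
 [ 396.3 -209.3   14. ]
 [ 397.4 -270.9   14. ]
 [ 487.8 -266.9   14. ]] [ 441.8069611  -238.25659794   14.        ]
[[129.7824344  292.88494304]
 [134.07034033 306.42016134]] crop [(np.float64(389.3473031934294), np.float64(398.6548291081401))]
cup [[539.2   6.1  62. ]
 [493.1 -41.9  62. ]
 [446.6   4.9  62. ]] [492.91259769   5.5018013   62.        ]
[[347.44164024 169.70145496]
 [346.51144201 191.83048464]]
```

```bash
python3 - <<'E'
from tr import *
for uv in [(237,105),(420,165),(355,153),(288,98),(347,192),(250,335),(460,95),(410,125)]: print(uv,onz(s,uv,0).round())
E
```

```text
(237, 105) [-165.  648.    0.]
(420, 165) [524. 580.   0.]
(355, 153) [348. 547.   0.]
(288, 98) [-63. 798.   0.]
(347, 192) [436. 354.   0.]
(250, 335) [ 537. -118.    0.]
(460, 95) [ 423. 1172.    0.]
(410, 125) [390. 813.   0.]
```

Call:
{"name": "send_rows", "arguments": {"commands": [[0,0,-6,20,-36,0,-1],[0,0,-6,20,-36,0,-1],[0,0,-6,22,-32,0,-1],[0,0,-6,22,-32,0,-1],[0,0,-6,25,-30,0,-1],[0,0,-6,25,-30,0,-1],[0,0,-6,25,-30,0,-1],[0,0,-6,25,-30,0,-1]]}}

```text
t: 0.82
tool_pos: [406.0, 326.8, 213.9]
tcp_rot: [-180.0, 0.0, 111.0]
wrist_force: [1.2, 1.5, -0.3]
gripper_width: 90.8
```

Call:
{"name": "send_rows", "arguments": {"commands": [[0,0,-6,24,-23,-10,-1],[0,0,-6,24,-23,-10,-1],[0,0,-6,24,-23,-10,-1],[0,0,-6,24,-23,-10,-1],[0,0,0,0,0,0,-1]]}}

```text
t: 1.23
tool_pos: [504.3, 232.7, 172.1]
tcp_rot: [-180.0, 0.1, 86.7]
wrist_force: [-0.0, -0.9, -0.2]
gripper_width: 91.4
```

```bash
python3 - <<'E'
from h import *
im=arm.get_image("wrist"); p=im["pixels"].copy()
for q in proj(im,[[502.7,234,130],[493,34.4,80],[502.7,234,92]]): cv2.circle(p,tuple(int(v) for v in q),3,(255,0,0),-1)
cv2.imwrite("pics/w1.png",p[:,:,::-1]); print(arm.sense()["tool_pos"],arm.sense()["tcp_rot"])
E
```

```text
[502.5534195  234.38767537 172.76487515] [-1.79930490e+02  4.44456926e-02  8.69910020e+01]
```

View pics/w1.png

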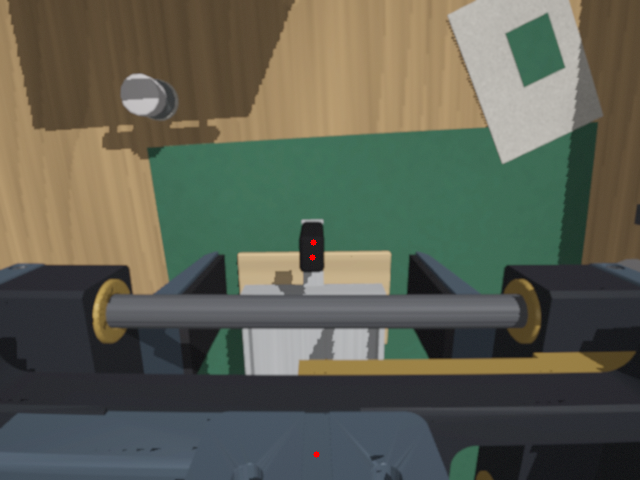

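Call:
{"name": "send_rows", "arguments": {"commands": [[0,0,0,0,0,-27,-1],[0,0,0,0,0,-27,-1],[0,0,0,0,0,-18,-1],[0,0,0,0,0,-9,-1],[0,0,0,0,0,0,1],[0,0,0,0,0,0,1],[0,0,0,0,0,0,1],[0,0,0,0,0,0,1],[0,0,0,0,0,0,1],[0,0,0,0,0,0,1],[0,0,0,0,0,0,1]], "newtons": 50}}

```text
t: 2.2
tool_pos: [501.4, 236.6, 93.3]
tcp_rot: [180.0, -0.0, 87.3]
wrist_force: [-0.4, -0.7, 0.3]
gripper_width: 47.5
```

```bash
python3 - <<'E'
import numpy as np
# TCP shift per degree of tilt in tray frame (y,z), TCP at (200,11)
for a in range(0,19,2):
    r=np.radians(a); print(a, 200*np.cos(r)-11*np.sin(r)-200, 200*np.sin(r)+11*np.cos(r)-11)
E
```

```text
0 0.0 0.0
2 -0.5057290599083615 6.9731984377102485
4 -1.2545111592205558 13.924499301683127
6 -2.2454340222895155 20.8454335025817
8 -3.477290362246663 27.727568948170358
10 -4.948579351894637 34.562520816520355
12 -6.657508452234225 41.34196177162373
14 -8.601995596397046 48.05763210896951
16 -10.779671726323215 54.70134981872134
18 -13.187883679093716 61.26502055423616
```

Call:
{"name": "send_rows", "arguments": {"commands": [[0,0,0,0,0,0,1],[0,0,0,0,0,0,1],[0,0,0,0,0,0,1],[0,0,0,0,0,0,1],[0,0,0,0,0,0,1],[0,0,0,0,0,0,1],[0,0,0,0,0,0,1],[0,0,0,0,0,0,1],[0,0,0,0,0,0,1]]}}

```text
t: 2.95
tool_pos: [501.3, 236.5, 92.9]
tcp_rot: [180.0, 0.0, 87.3]
wrist_force: [0.5, -0.1, -1.1]
gripper_width: 15.6
```

Call:
{"name": "send_rows", "arguments": {"commands": [[1,0,0,0,-0.2,3.5,1],[1,0,0,0,-0.3,3.5,1],[2,-0.1,0,0,-0.8,7,1],[2,-0.1,0,0,-1,6.9,1],[2,-0.1,0,-0.1,-1.2,6.9,1],[2,-0.1,0,-0.1,-1.5,6.8,1],[2,-0.1,0,-0.1,-1.7,6.8,1],[2,-0.1,0,-0.1,-1.9,6.7,1],[1,-0.1,0,-0.1,-1.1,3.3,1],[1,0,0,0,-1.1,3.3,1],[1,0,0,0,-1.2,3.3,1]]}}

```text
t: 3.87
tool_pos: [500.6, 224.1, 151.2]
tcp_rot: [-179.9, -17.1, 87.3]
wrist_force: [0.3, -3.3, -10.8]
gripper_width: 15.9
```

```bash
python3 -c "
from h import *
s=arm.sense();print(s['tool_pos'],s['tcp_rot'],s['wrist_force'])"
```

```text
[500.62835147 224.08416725 151.15193425] [-179.89263906  -17.08857174   87.25125729] [  0.33902409  -3.29061255 -10.75540547]
```

Call:
{"name": "send_rows", "arguments": {"commands": [[0.5,0,0,0,-0.7,1.7,1],[0,0,0,0,0,0,1],[0,0,0,0,0,0,1]]}}

```text
t: 4.12
tool_pos: [500.6, 223.8, 152.0]
tcp_rot: [-179.8, -17.5, 87.2]
wrist_force: [3.4, 2.2, -19.4]
gripper_width: 15.8
```

Call:
{"name": "send_rows", "arguments": {"commands": [[0,0,0,0,0,0,-1],[0,0,0,0,0,0,-1],[0,0,0,0,0,0,-1],[0,0,0,0,0,0,-1],[0,0,0,0,0,0,-1],[0,0,0,0,-3,9.5,-1],[0,0,0,0,-6,19,-1],[0,0,0,0,-9,29,-1],[0,0,0,0,-9,29,-1],[0,0,0,0,0,0,-1]]}}

```text
t: 4.95
tool_pos: [503.1, 195.9, 244.8]
tcp_rot: [179.7, -17.6, 87.3]
wrist_force: [1.2, 1.2, 0.4]
gripper_width: 80.0
```

```bash
python3 - <<'E'
from h import *
import pickle
print({k:arm.sense()[k] for k in ("tool_pos","tcp_rot","wrist_force","joints")})
t=arm.get_image("top"); s=arm.get_image("scene"); pickle.dump(t,open("top1.pkl","wb")); pickle.dump(s,open("scene1.pkl","wb"))
p=s["pixels"][150:330,210:410,::-1]; q=t["pixels"][230:360,150:350,::-1]
cv2.imwrite("pics/c2.png",cv2.resize(np.vstack([p,q]),None,fx=1.9*1,fy=1.9,interpolation=cv2.INTER_CUBIC))
E
```

```text
{'tool_pos': array([503.10123617, 195.86799693, 244.76022986]), 'tcp_rot': array([179.67767278, -17.55599258,  87.34564628]), 'wrist_force': array([1.19373809, 1.21272577, 0.39270633]), 'joints': array([ 3.45884851, 17.68380038, 92.66455145, 18.76916042, 68.47621412,
       -0.59686498])}
```

View pics/c2.png

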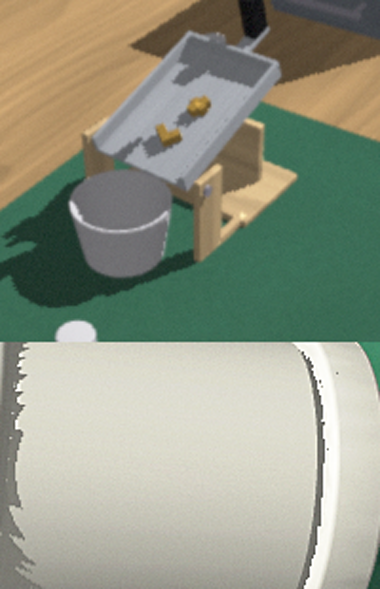

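Call:
{"name": "send_rows", "arguments": {"commands": [[-5.8,0.3,0,-4,-28,0,-1],[-5.8,0.3,0,-4,-28,0,-1],[-5.9,0.3,0,-4,-28,0,-1],[0,0,-7.1,-4,-32,0,-1],[0,0,-7.1,-4,-32,0,-1],[0,0,-7.1,-4,-32,0,-1],[0,0,-7.1,-4,-32,0,-1],[0,0,-7.1,-4,-32,-5,-1],[0,0,-7.1,-4,-32,-5,-1],[0,0,-7.1,-4,-32,-5,-1],[0,0,-7.1,-4,-32,-5,-1],[0,0,-7.1,-4,-32,-5,-1]]}}

```text
t: 6.05
tool_pos: [451.7, -176.2, 213.1]
tcp_rot: [-179.7, 0.1, 23.0]
wrist_force: [1.6, -0.2, -0.2]
gripper_width: 91.2
```

Call:
{"name": "send_rows", "arguments": {"commands": [[0,0,-7.1,-4,-25,-5,-1],[0,0,-7.1,-4,-20,-5,-1],[0,0,-7.1,-4,-18,-5,-1],[0,0,0,0,0,0,-1],[0,0,0,0,0,0,-1]]}}

```text
t: 6.47
tool_pos: [440.0, -238.2, 198.1]
tcp_rot: [-179.7, 0.1, 2.0]
wrist_force: [-0.8, -0.2, 0.2]
gripper_width: 90.7
```

```bash
python3 - <<'E'
from h import *
print({k:arm.sense()[k] for k in ("tool_pos","tcp_rot","gripper_width","joints")})
im=arm.get_image("wrist"); p=im["pixels"].copy()
for q in proj(im,[[443.5,-239.5,136],[442,-238.5,14]]): cv2.circle(p,tuple(int(v) for v in q),3,(255,0,0),-1)
cv2.imwrite("pics/w2.png",p[:,:,::-1])
t=arm.get_image("top"); a=t["pixels"][225:365,150:350,::-1]; cv2.imwrite("pics/c3.png",cv2.resize(a,None,fx=4,fy=4,interpolation=cv2.INTER_CUBIC))
import pickle; pickle.dump(t,open("top2.pkl","wb"))
E
```

```text
{'tool_pos': array([ 440.02254017, -238.1775799 ,  198.10722565]), 'tcp_rot': array([-1.79719849e+02,  1.04778078e-01,  2.03712519e+00]), 'gripper_width': 90.74417675609129, 'joints': array([-35.37993542,  19.47221319,  95.37299418,   0.17468532,
        65.40833475,  52.51014902])}
```

View pics/w2.png

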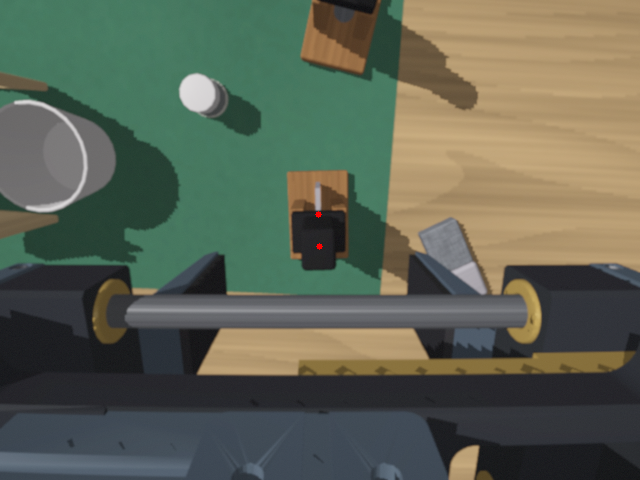

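View pics/c3.png

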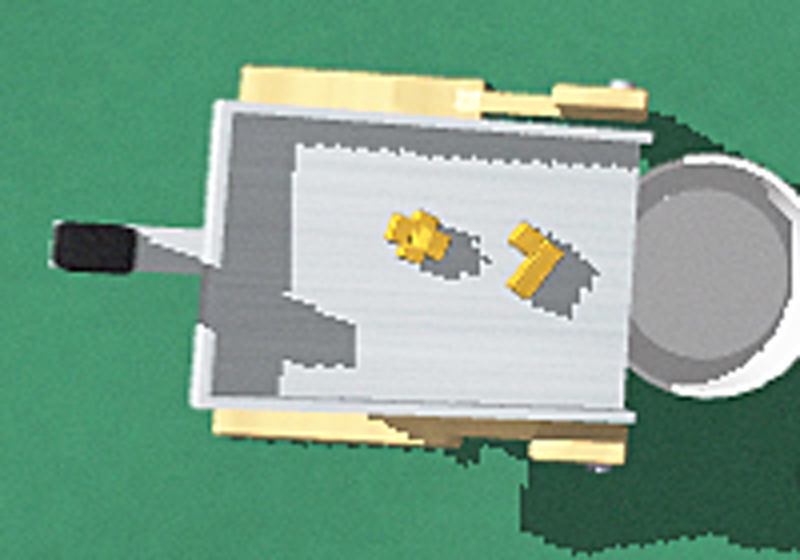

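Call:
{"name": "send_rows", "arguments": {"commands": [[0,0,0.3,3,-1,-26,-1],[0,0,0,0.5,-0.3,-26,-1],[0,0,0,0,0,-26,-1],[0,0,0,0,0,-16,-1],[0,0,0,0,0,-10,1],[0,0,0,0,0,0,1],[0,0,0,0,0,0,1],[0,0,0,0,0,0,1],[0,0,0,0,0,0,1],[0,0,0,0,0,0,1],[0,0,0,0,0,0,1],[0,0,0,0,0,0,1]], "newtons": 40}}

```text
t: 7.57
tool_pos: [444.4, -239.6, 95.5]
tcp_rot: [-179.8, -0.0, 2.3]
wrist_force: [-0.6, 0.1, 0.6]
gripper_width: 40.4
```

Call:
{"name": "send_rows", "arguments": {"commands": [[0,0,0,0,0,0,1],[0,0,0,0,0,0,1],[0,0,0,0,0,0,1],[0,0,0,0,0,0,1],[0,0,0,0,0,0,1],[0,0,0,0,0,0,1],[0,0,0,0,0,0,1],[0,0,0,0,0,0,1]]}}

```text
t: 8.23
tool_pos: [444.2, -239.5, 95.2]
tcp_rot: [-179.8, 0.0, 2.3]
wrist_force: [-0.0, 1.0, 3.4]
gripper_width: 23.9
```

```bash
python3 -c "
from h import *
s=arm.sense();print(s['tool_pos'],s['tcp_rot'],s['wrist_force'],s['gripper_width'])"
```

```text
[ 444.23733367 -239.45615701   95.15015735] [-1.79804330e+02  9.03204652e-03  2.34424408e+00] [-0.04545462  1.02656304  3.36911402] 23.885498033753546
```

```bash
cat > plan.py <<'E'
from h import *
L=np.array([493.,34.4,80]); a=.30; h=np.radians(87.3)
X=np.array([np.sin(h),-np.cos(h),0]); U0=np.array([np.cos(h),np.sin(h),0]); Z=np.array([0,0,1.])
U=U0*np.cos(a)+Z*np.sin(a); N=np.cross(X,U)
def tray(im,uv,z):
    o,d=ray(im,uv); s=((L+z*N-o)@N)/(d@N); p=o+s*d-L; return p@X,p@U
def tcp(x,y,z): return L+x*X+y*U+(z+78.15)*N
E
python3 - <<'E'
from plan import *
import pickle
t=pickle.load(open("top2.pkl","rb"))
c=lambda u,v:(150+u/4,225+v/4)
hsv=cv2.cvtColor(t["pixels"],cv2.COLOR_RGB2HSV); m=cv2.inRange(hsv,(15,130,120),(35,255,255)); m[:,:150]=0;m[:,320:]=0;m[:225]=0;m[365:]=0
n,l,st,ce=cv2.connectedComponentsWithStats(m)
for i in range(1,n):
    if st[i,4]>30: 
        x,y,w,hh,A=st[i]; print(A,tray(t,ce[i],10),[np.round(tray(t,q,10),0) for q in ((x,y),(x+w,y+hh))])
print("wall end",tray(t,c(218,102),15),tray(t,c(193,407),15),"lip",tray(t,c(652,136),15),tray(t,c(634,418),15))
for p in [(5,112,60),(5,112,2.5),(5,50,2.5),(5,0,2.5),(5,-12,2.5)]: print(p,tcp(*p).round(1))
E
```

```text
139 (np.float64(9.911791261663957), np.float64(85.38078859248363)) [array([18., 98.]), array([ 0., 71.])]
139 (np.float64(4.0033245527605015), np.float64(41.9073360351486)) [array([16., 51.]), array([-9., 28.])]
wall end (np.float64(52.50440561334824), np.float64(160.32406996306037)) (np.float64(-53.97413797925821), np.float64(160.45607052523638)) lip (np.float64(52.03831789526383), np.float64(-0.4177644196553345)) (np.float64(-52.4786713880822), np.float64(-0.3136262152114986))
(5, 112, 60) [501.1 100.3 245.1]
(5, 112, 2.5) [501.9 117.2 190.1]
(5, 50, 2.5) [499.1  58.1 171.8]
(5, 0, 2.5) [496.9  10.4 157. ]
(5, -12, 2.5) [496.3  -1.1 153.5]
```

Call:
{"name": "send_rows", "arguments": {"commands": [[0,0,0,0,0,8,1],[0,0,0,0,0,15,1],[0,0,0,0,0,25,1],[0,0,0,0,0,30,1],[0,0,0,0,0,30,1],[0,0,0,0,0,30,1],[0,0,0,0,0,25,1],[0,0,0,0,0,10,1],[0,0,0,0,0,0,1]]}}

```text
t: 8.98
tool_pos: [445.0, -240.0, 270.4]
tcp_rot: [-179.9, -0.2, 2.3]
wrist_force: [0.1, -0.6, -0.8]
gripper_width: 23.8
```

Call:
{"name": "send_rows", "arguments": {"commands": [[0,0,-2.5,4.7,20,0,1],[0,0,-2.5,4.7,30,0,1],[0,0,0,4.7,32,0,1],[0,0,0,4.7,32,0,1],[0,0,0,4.7,32,0,1],[0,0,0,4.7,32,-3,1],[3.4,-0.16,0,4.7,32,-3,1],[3.4,-0.16,0,4.7,32,-3,1],[3.4,-0.16,0,4.7,32,-4,1],[3.5,-0.16,0,4.7,28,-4,1],[3.5,-0.16,0,4.7,23,-4,1],[0,0,0,4.4,15,-4,1]]}}

```text
t: 9.98
tool_pos: [499.3, 101.7, 240.9]
tcp_rot: [-162.3, 0.2, -2.7]
wrist_force: [0.2, 0.1, -1.5]
gripper_width: 23.6
```

Call:
{"name": "send_rows", "arguments": {"commands": [[0,0,0,0,0,0,1],[0,0,0,0,0,0,1]]}}

```text
t: 10.15
tool_pos: [499.4, 100.8, 241.5]
tcp_rot: [-162.6, 0.2, -2.6]
wrist_force: [-0.5, -0.6, -0.1]
gripper_width: 23.5
```

```bash
python3 - <<'E'
from plan import *
from scipy.spatial.transform import Rotation as Ro
s=arm.sense();print(s['tool_pos'],s['tcp_rot'],s['wrist_force'],s['gripper_width'])
R=Ro.from_euler('xyz',s['tcp_rot'],degrees=True).as_matrix(); e=s['tool_pos']+78.15*R[:,2]-L
print("edge in tray",e@X,e@U,e@N,"axis err deg",np.degrees([R[:,2]@X,R[:,2]@U,R[:,0]@U]))
save(arm.get_image("scene"),"s3",(200,130,400,290),4)
E
```

```text
[499.37810118 100.7963281  241.52480088] [-162.60491925    0.1758706    -2.61343419] [-0.48379376 -0.64463187 -0.06866667] 23.53382634302182
edge in tray 2.979114569116174 111.66249122573876 56.47302542892639 axis err deg [-0.19370648  0.20616165  0.03072583]
```

View pics/s3.png

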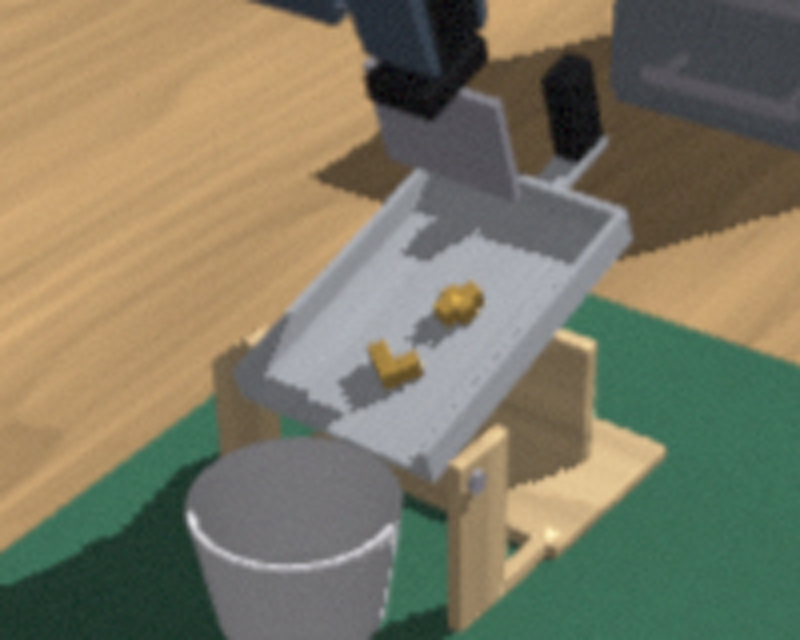

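Call:
{"name": "send_rows", "arguments": {"commands": [[0,0,0,1,5,-15,1],[0,0,0,1,5,-15,1],[0,0,0,0.4,4.2,-12,1],[0,0,0,0.2,2.4,-7,1],[0,0,0,0.2,0.9,-2.6,1],[0,0,0,0,0,0,1],[0,0,0,0,0,0,1]]}}

```text
t: 10.78
tool_pos: [503.3, 117.7, 191.9]
tcp_rot: [-162.6, -0.0, -2.7]
wrist_force: [0.8, 0.8, -0.7]
gripper_width: 23.6
```

```bash
cat > edge.py <<'E'
from plan import *
from scipy.spatial.transform import Rotation as Ro
s=arm.sense();print(s['tool_pos'],s['tcp_rot'],s['wrist_force'],s['gripper_width'])
R=Ro.from_euler('xyz',s['tcp_rot'],degrees=True).as_matrix(); e=s['tool_pos']+78.15*R[:,2]-L
print("edge in tray",e@X,e@U,e@N)
E
python3 edge.py
```

```text
[503.33171639 117.71660668 191.90566724] [-1.62593650e+02 -1.71052066e-02 -2.66744999e+00] [ 0.80556639  0.84828236 -0.69194395] 23.589047559944923
edge in tray 6.404478609200151 113.33920450330689 4.019897001006704
```

Call:
{"name": "send_rows", "arguments": {"commands": [[0,0,0,0,0.4,-1.4,1],[0,0,0,-0.1,-2.9,-0.9,1],[0,0,0,-0.3,-4.8,-1.5,1],[0,0,0,-0.3,-4.8,-1.5,1],[0,0,0,-0.3,-4.8,-1.5,1],[0,0,0,-0.3,-4.8,-1.5,1],[0,0,0,-0.3,-4.8,-1.5,1],[0,0,0,-0.3,-4.8,-1.5,1],[0,0,0,-0.3,-4.8,-1.5,1],[0,0,0,-0.3,-4.8,-1.5,1],[0,0,0,-0.3,-4.8,-1.5,1],[0,0,0,-0.3,-4.8,-1.5,1]]}}

```text
t: 11.78
tool_pos: [500.0, 67.1, 174.1]
tcp_rot: [-162.6, 0.0, -2.7]
wrist_force: [-0.4, -0.1, -0.6]
gripper_width: 23.7
```

```bash
python3 edge.py; python3 - <<'E'
from h import *
save(arm.get_image("scene"),"s4",(200,130,400,290),4)
E
```

```text
[499.99087448  67.08064667 174.06832168] [-1.62582802e+02  6.67169284e-03 -2.65819691e+00] [-0.35452452 -0.1212404  -0.60903107] 23.725289072216256
edge in tray 5.41789453732428 59.611658473295826 1.9731362285038472
```

View pics/s4.png

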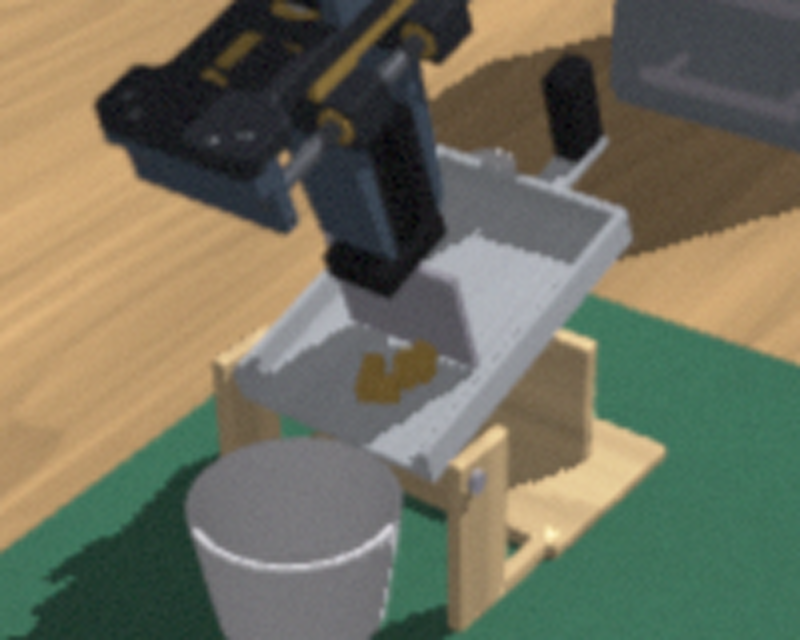

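Call:
{"name": "send_rows", "arguments": {"commands": [[0,0,0,-0.2,-3.8,-1.2,1],[0,0,0,-0.2,-3.8,-1.2,1],[0,0,0,-0.2,-3.8,-1.2,1],[0,0,0,-0.2,-3.8,-1.2,1],[0,0,0,-0.2,-3.8,-1.2,1],[0,0,0,-0.2,-3.8,-1.2,1],[0,0,0,-0.2,-3.8,-1.2,1],[0,0,0,-0.2,-3.8,-1.2,1],[0,0,0,-0.2,-3.8,-1.2,1],[0,0,0,-0.2,-3.8,-1.2,1],[0,0,0,-0.2,-3.8,-1.2,1],[0,0,0,-0.2,-3.8,-1.2,1]]}}

```text
t: 12.83
tool_pos: [497.6, 21.5, 159.7]
tcp_rot: [-162.6, 0.0, -2.7]
wrist_force: [0.3, 0.5, -0.8]
gripper_width: 23.7
```

Call:
{"name": "send_rows", "arguments": {"commands": [[0,0,0,-0.1,-2.9,-0.9,1],[0,0,0,-0.1,-2.9,-0.9,1],[0,0,0,-0.1,-2.9,-0.9,1],[0,0,0,-0.1,-2.9,-0.9,1],[0,0,0,-0.1,-2.9,-0.9,1],[0,0,0,-0.1,-2.9,-0.9,1],[0,0,0,-0.1,-2.9,-0.9,1],[0,0,0,-0.1,-2.9,-0.7,1],[0,0,0,0,0,0,1],[0,0,0,0,0,0,1]]}}

```text
t: 13.67
tool_pos: [496.8, -1.4, 152.8]
tcp_rot: [-162.6, 0.0, -2.7]
wrist_force: [0.3, -0.3, -1.2]
gripper_width: 23.8
```

```bash
python3 edge.py; python3 - <<'E'
from h import *
save(arm.get_image("scene"),"s5",(200,130,400,290),4)
E
```

```text
[496.82366453  -1.37933794 152.77807081] [-1.62582116e+02  1.20231229e-02 -2.67209942e+00] [ 0.32379624 -0.27433268 -1.16924948] 23.776041920875848
edge in tray 5.47781858136938 -12.151352052896769 1.8867268441487217
```

View pics/s5.png

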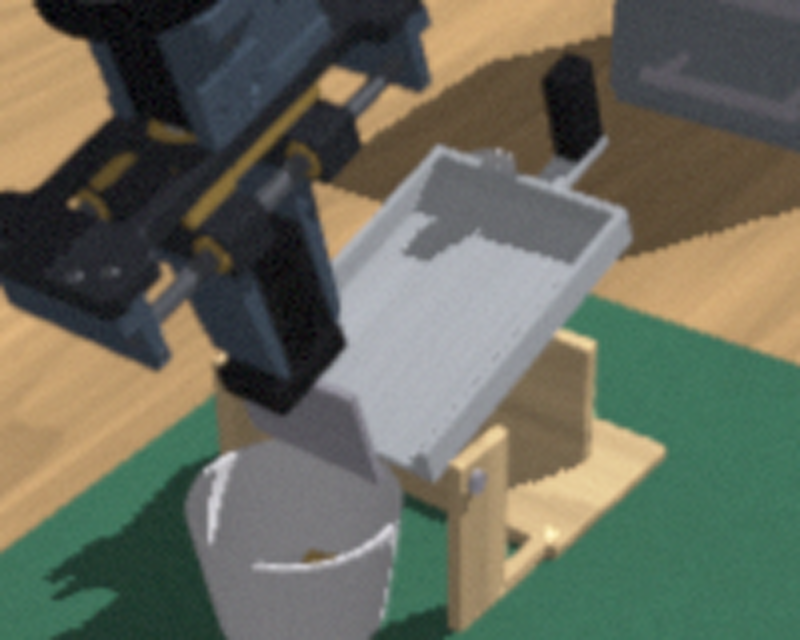

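Call:
{"name": "send_rows", "arguments": {"commands": [[0,0,0,0,-2,10,1],[0,0,0,0,-5,20,1],[0,0,0,0,-8,30,1],[-3.4,0.16,0,-6,-25,20,1],[-3.4,0.16,0,-6,-28,20,1],[-3.4,0.16,0,-6,-28,10,1],[-3.5,0.16,0,-6,-28,5,1],[-3.5,0.16,0,-6,-28,2,1],[0,0,2.5,-6,-28,0,1],[0,0,2.5,-6,-28,0,1],[0,0,0,-6,-20,0,1],[0,0,0,-4,-10,0,1]]}}

```text
t: 14.72
tool_pos: [444.3, -241.1, 269.8]
tcp_rot: [-179.8, 0.0, 2.3]
wrist_force: [-0.0, 0.7, -1.9]
gripper_width: 23.9
```

Call:
{"name": "send_rows", "arguments": {"commands": [[0,0,0,0,0,0,1],[0,0,0,0,0,0,1],[0,0,0,0,0,0,1]]}}

```text
t: 14.97
tool_pos: [444.9, -238.3, 269.8]
tcp_rot: [-179.8, 0.0, 2.3]
wrist_force: [0.6, 0.0, -2.0]
gripper_width: 23.8
```

```bash
python3 edge.py; python3 - <<'E'
from h import *
t=arm.get_image("top"); s=arm.get_image("wrist")
hsv=cv2.cvtColor(t["pixels"],cv2.COLOR_RGB2HSV); m=cv2.inRange(hsv,(12,130,60),(35,255,255)); m[:,:180]=0;m[:,365:]=0;m[:225]=0;m[365:]=0
n,l,st,ce=cv2.connectedComponentsWithStats(m)
for i in range(1,n):
    if st[i,4]>8: print(st[i],onz(t,ce[i],10).round())
a=cv2.resize(t["pixels"][235:355,190:370,::-1],None,fx=2.5,fy=2.5); b=cv2.resize(s["pixels"][:,:,::-1],(400,300))
C=np.zeros((600,450,3),np.uint8); C[:300]=a; C[300:,:400]=b; cv2.imwrite("pics/c6.png",C)
E
```

```text
[ 444.9391711  -238.3364115   269.75833543] [-1.79773646e+02  1.27436191e-02  2.34881058e+00] [ 0.61557346  0.04033615 -2.03011908] 23.781826249357877
edge in tray -35.20431592065527 -229.15361106102566 187.71236287672548
[315 274  14  12  78] [515.  12.  10.]
[309 289  16  12  97] [490.  21.  10.]
```

View pics/c6.png

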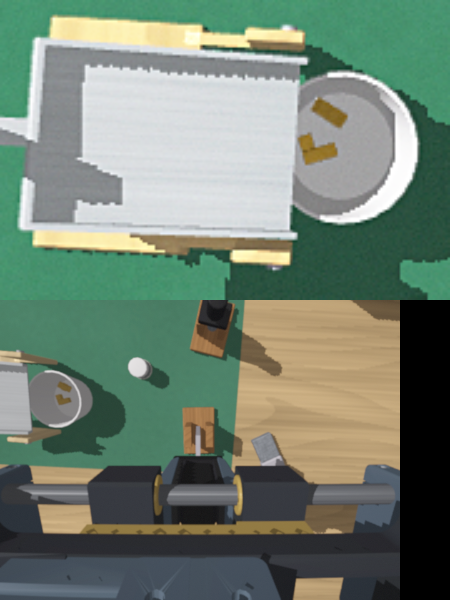

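Call:
{"name": "send_rows", "arguments": {"commands": [[0,0,0,-0.4,-0.7,-25,1],[0,0,0,0,0,-30,1],[0,0,0,0,0,-25,1],[0,0,0,0,0,-25,1],[0,0,0,0,0,-20,1],[0,0,0,0,0,-18,1],[0,0,0,0,0,-14,1],[0,0,0,0,0,-9,1],[0,0,0,0,0,-5,1],[0,0,0,0,0,-1.5,1],[0,0,0,0,0,0,1],[0,0,0,0,0,0,1]]}}

```text
t: 16.07
tool_pos: [444.9, -240.1, 98.0]
tcp_rot: [-179.8, -0.0, 2.3]
wrist_force: [0.3, -0.3, -0.6]
gripper_width: 24.1
```

```bash
python3 edge.py
```

```text
[ 444.85518737 -240.10615051   97.97800158] [-1.79839438e+02 -4.01939661e-02  2.34808973e+00] [ 0.33744457 -0.28805362 -0.62261566] 24.11753114740468
edge in tray -35.12501510668052 -281.6901815972796 24.152189943643947
```

Lower the last 2.5 mm, check force and release.

Call:
{"name": "send_rows", "arguments": {"commands": [[0,0,0,0,0,-1,1],[0,0,0,0,0,-1,1],[0,0,0,0,0,-0.5,1],[0,0,0,0,0,0,1]]}}

```text
t: 16.4
tool_pos: [444.6, -240.1, 95.2]
tcp_rot: [-179.8, -0.0, 2.3]
wrist_force: [0.5, 0.7, 2.8]
gripper_width: 23.6
```

Call:
{"name": "send_rows", "arguments": {"commands": [[0,0,0,0,0,0,-1],[0,0,0,0,0,0,-1],[0,0,0,0,0,0,-1],[0,0,0,0,0,0,-1],[0,0,0,0,0,0,-1],[0,0,0,0,0,0,-1],[0,0,0,0,0,0,-1],[0,0,0,0,0,0,-1]]}}

```text
t: 17.07
tool_pos: [444.4, -239.9, 94.8]
tcp_rot: [-179.8, 0.0, 2.3]
wrist_force: [0.5, 0.2, 0.2]
gripper_width: 74.0
```

Call:
{"name": "send_rows", "arguments": {"commands": [[0,0,0,0,0,10,-1],[0,0,0,0,0,20,-1],[0,0,0,0,0,30,-1],[0,0,0,0,0,35,-1],[0,0,0,0,0,35,-1],[0,0,0,0,0,15,-1],[0,0,0,0,0,0,-1],[0,0,0,0,0,0,-1]]}}

```text
t: 17.73
tool_pos: [444.6, -240.1, 240.4]
tcp_rot: [-179.9, -0.1, 2.3]
wrist_force: [-0.2, 1.3, -0.2]
gripper_width: 91.1
```

```bash
python3 - <<'E'
from h import *
print(arm.sense()["tool_pos"],arm.sense()["wrist_force"])
s=arm.get_image("scene"); w=arm.get_image("wrist"); t=arm.get_image("top")
p=w["pixels"].copy(); 
for q in proj(w,[[443.5,-239.5,136]]): cv2.circle(p,tuple(int(v) for v in q),2,(255,0,0),-1)
C=np.zeros((600,480,3),np.uint8); C[:320]=cv2.resize(s["pixels"][150:390,80:440,::-1],(480,320)); C[320:,:240]=cv2.resize(p[100:380,180:420,::-1],(240,280)); C[320:560,240:480]=cv2.resize(t["pixels"][235:355,250:370,::-1],(240,240))
cv2.imwrite("pics/f.png",C)
E
```

```text
[ 444.64297024 -240.11257059  240.40274797] [-0.18349004  1.30467586 -0.20388485]
```

View pics/f.png

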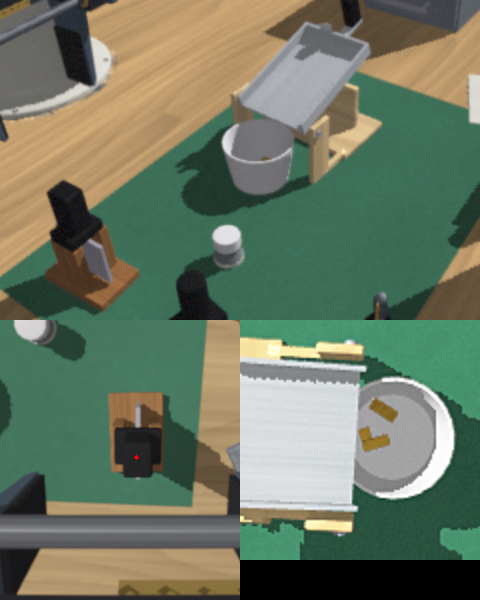

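The final picture shows the scraper hanging upright in its rest with the grip at the measured spot, both offcuts in the standing cup, the tray still tipped, and the gripper clear of everything.

```bash
python3 -c "
from workcell import arm
print(arm.hand_in())"
```

```text
the job is handed in; nothing more can be done
None
```

The job is done and handed in after about 18 s of robot time; the hand-in gave no verdict. I tipped the tray up against its stop by the post and swept both offcuts over the lip into the cup with the scraper. Then I hung the scraper back in its rest.

Last checks, with none failing or disagreeing:
- **Offcuts:** both lie inside the cup.
- **Cup:** upright and apparently where it was; I checked this by eye in the pictures, not by measuring it again.
- **Tray:** still tipped. The post lift reached about 17.2° (0.30 rad), and the wrist force rose from about 11 N to 19 N at the stop.
- **Scraper:** upright in its rest, released within about 1 mm of where I gripped it.
- **Gripper:** open and clear of everything, with wrist force readings of about 1 N.

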